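# Close a dessert cup in the kiosk's lid press and keep the arm held down

## Task

Push the lid press's drawer, with the lidded dessert cup standing in it, fully home; then swing the arrest lever out from under the press arm, all the way round to its stop; then press the arm's handle down until the arm is level, so that its pad bears on the lid, and keep it there. Finish while still holding the handle down with the arm level: do not let go. Never force the arm well below level, keep the cup upright, and leave the other things on the counter where they are.

Things in the scene. Friction and masses are not known exactly. Their poses are not given: they have to be found in the camera images.
- press: fixed bench lid press; white base plate 150 (x) x 270 x 20 mm, hinge tower on its +y side, 205 mm tall. Origin on the counter (z = 0), right under the pad. Press frame, used for all offsets in this list: x points away from the robot at yaw 0 (the drawer slides home along +x), y left, z up; only yaw varies.
- drawer (a joint): drawer slide, m: 0 = pulled out towards the robot (start), 0.09 = fully home against its stop. About 2 N of friction, no spring; it stays where it is left.
- drawer_front (a point): centre of the outer (-x) face of the drawer's upright front panel, 44 mm above the counter, 110 mm to -x of the nest. Panel 124 mm wide (y), 10 mm thick, from 17 to 72 mm above the counter. Push it along the press's +x.
- drawer_nest (a point): centre of the cup's nest on the drawer's floor (30 mm above the counter): a grey ring of inner radius 31 mm and 16 mm tall. It lies under the pad (press origin) when the drawer is home.
- cup: white paper dessert cup with its lid on, 88 mm tall, 53 mm diameter at the foot, 72 mm at the lid, about 0.18 kg, loose; starts upright in the drawer's nest and rides with it. Origin at the centre of its underside, z up. Lid top 118 mm above the counter.
- arrest (a joint): arrest lever, rad; flat steel lever on a vertical post at press x -50, y -90 mm. 0 = tongue (to +x) under the arm, blocking it, peg to -x (starts at 0 to 0.1); grows clockwise seen from above; 1.35 = stop, peg round on the +y side, arm free (clear above about 1.1). 0.08 Nm friction, no spring: it stays where left.
- arrest_peg (a point): centre of the top of the lever's upright black peg: 16 mm diameter, standing 44 mm above the lever's flat bar, 70 mm from the lever's axis; its top is 277 mm and its foot 233 mm above the counter.
- press_hinge (a joint): press arm hinge, rad: 0 = fully raised by its spring, 0.35 rad above level (start); 0.35 = level; grows as the handle is pressed down; 0.5 = bottom stop. The spring always lifts it back up: at the handle about 2.5 N when raised, 7 N at level with the cup under the pad.
- press_arm: sprung press arm: aluminium bar 30 mm wide (press x), 24 mm thick, 300 mm long, from its hinge pin to the press's -y, over the drawer, with the handle on its free end. Origin: centre of the hinge pin, at press x 0, y +120, z 175 mm; own -y axis runs along the bar to the handle, own z is up when level.
- handle_top (a point): centre of the top face of the arm's black block handle, which is 90 (press x) x 62 (along the arm) x 22 mm; this point is 330 mm along the arm from the pin and 11 mm above the arm's mid-plane: 186 mm above the counter when level (then at press x 0, y -210 mm), about 298 mm when raised. Press here from above.
- pad: round rubber pad of 64 mm diameter under the middle of the arm, on a 0.6 N/mm spring plunger in the arm (30 mm stroke). Origin at the centre of its lower face. It meets the lid shortly before the arm is level; at level it is pushed in about 8 mm and bears on the lid with about 6 N.
- sauce_dark: bystander, to be left alone: dark sauce bottle, 56 mm diameter, 170 mm tall; origin at the centre of its underside
- sauce_amber: bystander, to be left alone: amber sauce bottle, 56 mm diameter, 160 mm tall; origin at the centre of its underside
- tub_small: bystander, to be left alone: small clear open tub, 66 mm diameter, 30 mm tall; origin at the centre of its underside
- spare_cup: bystander, to be left alone: spare white paper cup without lid, 70 mm diameter, 85 mm tall; origin at the centre of its underside
- topping_box: bystander, to be left alone: clear box with white lid, 168 x 118 x 65 mm; origin at the centre of its underside
- banana: bystander, to be left alone: banana lying on the cutting board, about 170 mm long, 32 mm thick; origin at the centre of its underside
- spatula: bystander, to be left alone: black-handled steel spatula lying flat on the counter along its own x axis; origin at the centre of its underside
There are look-alikes about, which are no part of the job. Leave any brown or green look-alike of the cup alone.

How it is judged (in metres and radians):
On the way, in this order (a step that is already met when the one before it is completed fails the run):
1. the drawer is fully home with the cup standing in its nest, the arrest lever not yet swung (value of joint drawer above 0.084 m and horizontal distance between cup and drawer_nest below 0.012 m and z of cup in the frame of drawer_nest below 0.012 m and angle between cup's own z axis and vertical below 0.15 rad and value of joint arrest below 0.6 rad), for 0.2 s.
2. the arrest lever is swung clear of the arm, the drawer still home and the arm not yet pressed down (value of joint drawer above 0.084 m and value of joint arrest above 1.15 rad and value of joint press_hinge below 0.15 rad), for 0.2 s.
3. the arm is pressed level by its handle, with the pad bearing on the cup's lid (value of joint drawer above 0.084 m and value of joint press_hinge between 0.29 and 0.41 rad and horizontal distance between the grasp point and handle_top below 0.08 m and (contact force between press_arm and the fingers above 2 N or contact force between press_arm and the arm above 2 N) and contact force between pad and cup above 1.5 N), for 0.3 s.
At the end, for the whole second after the job is handed in: Drawer within 6 mm of home, cup upright in its nest (12 mm), arrest lever over 1.15 rad, and the robot pressing the handle (over 2 N, grasp point within 80 mm of its middle in plan) with the arm still, within 0.06 rad of level, and the pad on the lid with over 1.5 N (all of step 3 and horizontal distance between cup and drawer_nest below 0.012 m and z of cup in the frame of drawer_nest below 0.012 m and angle between cup's own z axis and vertical below 0.15 rad and value of joint arrest above 1.15 rad and velocity of joint press_hinge between -0.1 and 0.1 rad/s); the arm keeps its last pose, push and grip.
It fails at once if the press arm is forced more than 0.1 rad below level (value of joint press_hinge above 0.45 rad).
It fails at once if the cup tips over (angle between cup's own z axis and vertical above 0.35 rad).
It fails at once if one of the other things on the counter is moved more than 30 mm (distance of any of sauce_dark, sauce_amber, tub_small, spare_cup, topping_box, banana, spatula from where it was at the start of the episode above 0.03 m).
It also fails if it takes over 51 s, if anything falls off the work surface, if the arm or the gripper's body presses on something with over 40 N, if the wrist force passes 120 N, or if a joint passes its speed limit or range.

## Robot

A 6-joint arm with a two-finger parallel gripper is mounted at the origin on the work surface. World frame = base frame: x ahead of the robot, y to its left, z up, the work surface at z = 0. Lengths are in mm, angles in rad, forces in N, time in s.
With the tool pointing down it reaches from about 300 to 875 mm from the base axis. Payload 4.2 kg.
Tool frame: the origin (TCP) lies at the very end of the fingers, on their centre line; the grasp point (between the pads) lies 19 mm behind it; z points along the fingers, y is the line along which they close (so a half turn about z gives the same grasp; the last joint's range is limited). The gripper opens to 85 mm and grips with 20 to 120 N. Pads are 22 mm wide; open, the fingers measure 114 mm over their backs; the gripper's body (76 mm by 85 mm) begins 54 mm behind the grasp point. The pads swing forward as they close: fully open they stand 13 mm farther back than shut.
Start: joints at [-0.02, 0.32, 1.565, -0, 1.257, -0.02], TCP at [575.014, 0, 231.338] pointing down, gripper open.
Joint ranges: [-3.11, 3.11], [-0.84, 2.01], [0.21, 2.61], [-1.34, 4.49], [0.05, 2.63], [-2.56, 2.56]. Speed limits (rad/s): [2.57, 2.57, 3.14, 3.14, 3.14, 3.14].

## Interface

Orientations are given as a rotation vector (axis times angle).
In Python, from workcell import env gives the robot as it stands. Calls block until the motion is done:
- env.goto(position, orientation): joint-space move of the TCP to a pose.
- env.move_straight(position, rotation=None, rate=150, guard=None): straight line of the TCP; rotation=None keeps the orientation; rate is the mean speed in mm/s. With guard (N) it stops when the force on the tool has changed by that much, and returns True; else False.
- env.goto_joints(angles): joint-space move.
- env.command_gripper(opening, grip_force=None): finger opening in mm; grip_force is the grip in N (None keeps the last); returns when the fingers have stopped.
- env.pause(seconds).
- env.inverse_kinematics(position, orientation): joint angles nearest the present ones, or None.
- env.get_state(): the state.
- env.camera(name): name is "scene" or "side" or "wrist"; returns the picture (400x640x3 uint8, blue, green, red); there is no depth.
- env.camera_params(name): a dict with "fx", "fy", "cx", "cy" (pixels), "extrinsics" (4x4, takes a point from world to camera coordinates); the wrist camera has in their place "tool_from_camera" (4x4, takes a point from camera to tool coordinates, whose origin is the TCP and whose axes are the flange's). Camera axes: x right, y up, looking along -z (the intrinsics and any distortion apply to the point x, -y, -z); pixel columns grow to the right and rows downward; lengths in mm; the calibration is good to about 2 mm. A picture is of the moment at which its call begins: read the wrist's pose just before it. camera_params takes no time and is no camera call.
A pose or a line that the arm cannot do raises env.PlanningError and nothing moves.
- env.finish_job(): hands the job in; it is judged then, once.
The state is a dict: "time_s": time; "joint_pos": joint angles; "joint_velocities": joint speeds; "joint_efforts": joint torques, N m; "ee_pos": TCP position; "tool_rot": TCP orientation; "ft_force": force on the tool from outside, world axes, zero at the start; "moment": the same for the moment, N m; "finger_gap": finger opening in mm; "gripper_force": force on a finger pad.
Only numpy, scipy, OpenCV 4.12 (cv2) and the standard library are available. Lean on these libraries where they do the work, as an engineer would, in place of code of your own. Each camera call takes 0.05 s, during which the arm holds its last target. There are 200 camera calls.

## Working session

There is one attempt and no reset: what is moved stays moved. The work goes in short steps, each a Python script; the robot and the scene stay as the last script left them, time stands still between calls to the robot, and variables do not carry over. Pictures are saved under pics/ and viewed, at most 10 in all, crops included, and the job is handed in when it is done.

```bash
mkdir -p pics; ls; python3 - <<'E'
from workcell import env
import cv2,numpy as np
for n in("scene","side"):
    cv2.imwrite(f"pics/{n}0.png",env.camera(n)); p=env.camera_params(n); print(n,{k:np.round(v,4).tolist() for k,v in p.items()})
print(env.camera_params("wrist"))
s=env.get_state();print(s)
E
```

```text
pics
scene {'fx': 417.9327, 'fy': 417.9327, 'cx': 317.3693, 'cy': 197.7248, 'extrinsics': [[-0.0325, 0.9994, 0.0131, -3.2918], [-0.5775, -0.0295, 0.8159, 125.1702], [0.8157, 0.019, 0.5781, -1880.6012], [0.0, 0.0, 0.0, 1.0]]}
side {'fx': 373.2111, 'fy': 373.2111, 'cx': 321.6671, 'cy': 196.7189, 'extrinsics': [[-0.8819, -0.4713, 0.0129, 449.0788], [0.3422, -0.621, 0.7051, -288.4347], [-0.3243, 0.6263, 0.709, -1054.3826], [0.0, 0.0, 0.0, 1.0]]}
{'fx': 319.2686864047288, 'fy': 319.2686864047288, 'cx': 320.57270719727563, 'cy': 194.26497573789788, 'tool_from_camera': array([[ 4.11592880e-04,  9.65764551e-01,  2.59419858e-01,
         6.61358354e+01],
       [ 9.99999225e-01, -9.26238280e-05, -1.24176983e-03,
        -1.74173458e+00],
       [-1.17522882e-03,  2.59420167e-01, -9.65763840e-01,
        -1.42223401e+02],
       [ 0.00000000e+00,  0.00000000e+00,  0.00000000e+00,
         1.00000000e+00]])}
{'time_s': 0.1, 'joint_pos': array([-1.99770870e-02,  3.20234088e-01,  1.56551666e+00, -2.77693595e-05,
        1.25739357e+00, -2.00168727e-02]), 'joint_velocities': array([ 9.05555006e-04, -1.74695894e-03, -3.45813477e-03,  9.20609005e-04,
       -7.13883831e-05, -1.24902509e-06]), 'joint_efforts': array([ 1.04973515e-04, -4.16406476e+01, -2.34704268e+01,  6.91456876e-05,
        4.87309400e-03, -3.56914008e-06]), 'ee_pos': array([5.74594711e+02, 1.36291953e-02, 2.30578490e+02]), 'tool_rot': array([-2.22060918e+00, -2.22071659e+00,  1.71797151e-03]), 'ft_force': array([ 1.39230809,  0.77018437, -0.28080835]), 'moment': array([-0.0416512 ,  0.01422758,  0.02696202]), 'gripper_force': 0.0, 'finger_gap': 85.10325525119933}
```

View pics/scene0.png

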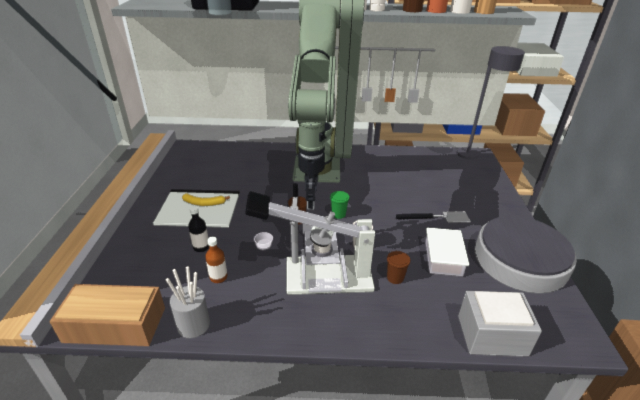

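View pics/side0.png

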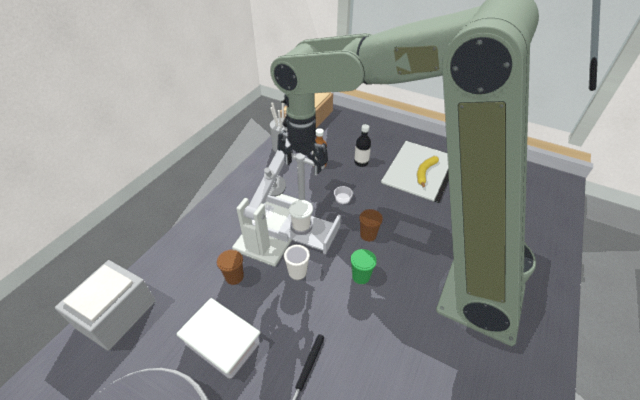

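The scene camera faces the robot. The press is at about (330,255), with its handle at (258,205) and tower at (365,250). The white lidded cup at (321,240) is in the drawer. The look-alikes to leave alone are brown (398,268), brown (298,198) and green (340,204), plus the open spare cup at side (297,262). Next I'll raise the arm clear and take unobstructed views.

```bash
python3 - <<'E'
from workcell import env
import cv2,numpy as np
r=env.get_state()["tool_rot"]
env.move_straight([480,0,420],rate=250)
for n in("scene","side"):
    im=env.camera(n); cv2.imwrite(f"pics/{n}1.png",im)
s=env.get_state();cv2.imwrite("pics/wrist1.png",env.camera("wrist"));print(s["ee_pos"],s["tool_rot"],s["time_s"])
np.savez("w1.npz",p=s["ee_pos"],r=s["tool_rot"])
a=cv2.imread("pics/scene1.png")[160:310,230:430];cv2.imwrite("pics/sc1.png",cv2.resize(a,None,fx=4,fy=4,interpolation=cv2.INTER_CUBIC))
a=cv2.imread("pics/side1.png")[130:280,210:410];cv2.imwrite("pics/sd1.png",cv2.resize(a,None,fx=4,fy=4,interpolation=cv2.INTER_CUBIC))
E
```

```text
[4.80011085e+02 1.19706493e-02 4.18145161e+02] [-2.2196165  -2.21965721  0.00374337] 1.1917
```

View pics/sc1.png

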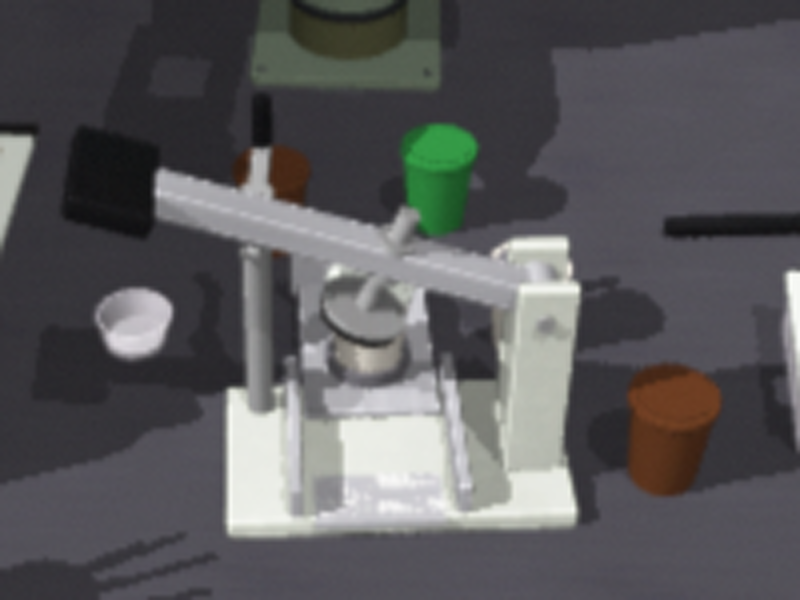

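View pics/sd1.png

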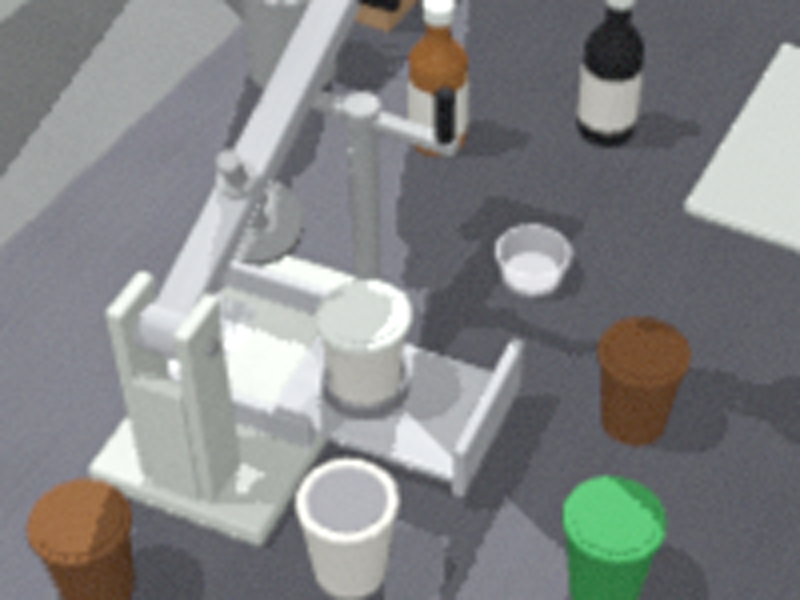

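View pics/wrist1.png

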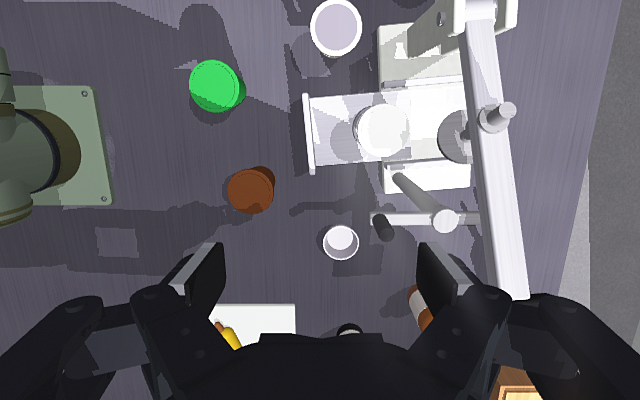

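The side crop shows the peg top at about side (322,154) and the drawer front panel's top edge running from about (339.5,216) to (324.5,244). The wrist view shows the panel at (304–314, 94–174), the peg top at about (388,234) and the post top at about (446,222). In the scene crop, the plate's front corners are at scene (287.5,290) and (373,289). Next I'll cast rays from these.

```bash
cat > h.py <<'E'
import numpy as np
from scipy.spatial.transform import Rotation as R
from workcell import env
def ray(cam,px,pose=None):
    p=env.camera_params(cam)
    d=np.array([(px[0]-p["cx"])/p["fx"],-(px[1]-p["cy"])/p["fy"],-1.])
    if cam=="wrist":
        T=np.eye(4);T[:3,:3]=R.from_rotvec(pose[1]).as_matrix();T[:3,3]=pose[0];T=T@p["tool_from_camera"]
    else: T=np.linalg.inv(p["extrinsics"])
    d=T[:3,:3]@d; return T[:3,3],d/np.linalg.norm(d)
def onz(cam,px,z,pose=None):
    o,d=ray(cam,px,pose); return o+d*(z-o[2])/d[2]
def tri(rays):
    A=0;b=0
    for o,d in rays:
        M=np.eye(3)-np.outer(d,d);A=A+M;b=b+M@o
    return np.linalg.solve(A,b)
E
python3 - <<'E'
from h import *
import cv2
w=np.load("w1.npz");P=(w["p"],w["r"])
np.set_printoptions(precision=1,suppress=True)
sc=lambda u,v:(230+u/4-.4,160+v/4-.4); sd=lambda u,v:(210+u/4-.4,130+v/4-.4)
a=ray("scene",sc(262,96));b=ray("side",sd(447,92));c=ray("wrist",(388,234),P)
print("peg sc+sd",tri([a,b]),"all",tri([a,b,c]),"z277",onz("scene",sc(262,96),277),onz("side",sd(447,92),277),onz("wrist",(388,234),277,P))
print("posttop",onz("scene",sc(256,247),228),onz("side",sd(363,104),233),onz("wrist",(446,222),233,P))
for u in((230,519),(575,516),(228,391)): print("plate sc",u,onz("scene",sc(*u),20))
for u in((91,467),(262,532),(330,435)): print("plate sd",u,onz("side",sd(*u),20))
for u in((303,94),(314,173)): print("panel wr",onz("wrist",u,72,P))
for u in((519,343),(458,452)): print("panel sd",onz("side",sd(*u),72))
for u in((410,131),(366,150),(410,151)): print("lid wr",onz("wrist",(383,130),118,P));break
print("lid sd",onz("side",sd(365,313),118))
# handle
a=ray("scene",sc(113,180));print("handle",onz("scene",sc(113,175),298))
im=cv2.imread("pics/wrist1.png");hsv=cv2.cvtColor(im,cv2.COLOR_BGR2HSV)
for n,lo,hi,z in(("green",(50,100,60),(75,255,255),88),("brown",(5,150,40),(14,255,200),88)):
    m=cv2.inRange(hsv,lo,hi)
    for ct in cv2.findContours(m,0,2)[0]:
        if cv2.contourArea(ct)>300:
            (x,y),r=cv2.minEnclosingCircle(ct);print(n,x,y,r,onz("wrist",(x,y),z,P))
print("spare",onz("wrist",(336,28),85,P),"tub",onz("wrist",(341,242),30,P))
for i,(n,u,z) in enumerate((("dark base",(199,246),0),("amber base",(217,280),0))): print(n,onz("scene",u,z))
E
```

```text
peg sc+sd [541.2 -50.6 280.4] all [541.3 -49.6 280.3] z277 [535.5 -51.4 277. ] [543.1 -53.9 277. ] [542.2 -49.  277. ]
posttop [659.8 -47.2 228. ] [617.4 -59.5 233. ] [614.3 -52.8 233. ]
plate sc (230, 519) [731.7 -65.4  20. ]
plate sc (575, 516) [717. 198.  20.]
plate sc (228, 391) [591.9 -79.9  20. ]
plate sd (91, 467) [715.1 198.2  20. ]
plate sd (262, 532) [567.  185.7  20. ]
plate sd (330, 435) [570.4  83.3  20. ]
panel wr [452.   86.6  72. ]
panel wr [467.4 -30.7  72. ]
panel sd [464.5 -32.3  72. ]
panel sd [456.2  86.   72. ]
lid wr [562.7  38.  118. ]
lid sd [564.   34.7 118. ]
handle [ 672.2 -144.4  298. ]
green 217.5 85.0 29.618505477905273 [332.9  98.   88. ]
brown 251.84320068359375 188.27810668945312 25.31669807434082 [372.9 -51.4  88. ]
spare [498.5 171.3  85. ] tub [ 514.2 -164.8   30. ]
dark base [ 528.2 -392.5    0. ]
amber base [ 684.4 -293.5    0. ]
```

All measurements agree. The lid is at (563,36), the panel centre at (460,27.5), the yaw about 0.083, and the lid-to-panel distance 103–110. The press origin is therefore about (653,44), which predicts the post within 6 mm. Now I'll push the drawer home.

```bash
cat >> h.py <<'E'
YAW=0.083; O=np.array([653.,44.])
R0=R.from_matrix([[0,1,0],[1,0,0],[0,0,-1]])
def rot(a=0): return (R.from_euler("z",YAW+a)*R0).as_rotvec()
def W(x,y,z):
    c,s=np.cos(YAW),np.sin(YAW); return [O[0]+c*x-s*y,O[1]+s*x+c*y,z]
def P(p):
    c,s=np.cos(YAW),np.sin(YAW); d=np.array(p[:2])-O; return np.array([c*d[0]+s*d[1],-s*d[0]+c*d[1],p[2]])
E
python3 - <<'E'
from h import *
import cv2
np.set_printoptions(precision=1,suppress=True)
env.command_gripper(0,30)
env.goto(W(-240,0,250),rot()); env.move_straight(W(-240,0,46),rate=200)
f0=env.get_state()["ft_force"]
print(env.move_straight(W(-208,0,46),rate=60,guard=8))
s=env.get_state();print(P(s["ee_pos"]),s["ft_force"]-f0)
print(env.move_straight(W(-100,0,46),rate=50,guard=15))
s=env.get_state();print(P(s["ee_pos"]),s["ft_force"]-f0,s["time_s"])
cv2.imwrite("pics/side2.png",cv2.resize(env.camera("side")[130:280,210:410],None,fx=4,fy=4,interpolation=cv2.INTER_CUBIC))
E
```

```text
False
[-207.9    0.    45.9] [ 1.2 -1.4  0. ]
True
[-122.7    0.2   45.3] [ 1.   0.4 -0.3] 6.1917
```

View pics/side2.png

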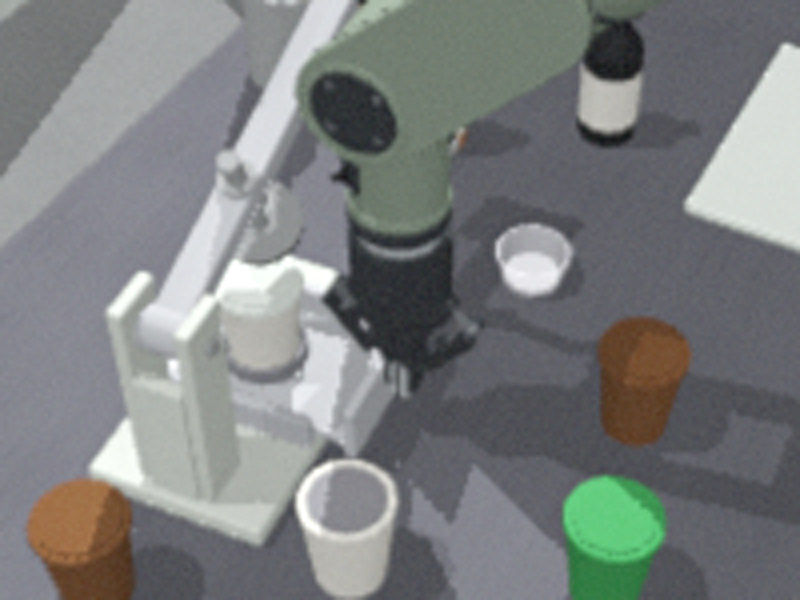

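The drawer looks home, with the cup upright in the nest under the pad. The tool is at press x −122.7, where about −123 was expected. I'll confirm with a second gentle push, then back off and re-measure the peg.

```bash
python3 - <<'E'
from h import *
import cv2
np.set_printoptions(precision=1,suppress=True)
print(env.move_straight(W(-105,0,46),rate=30,guard=12))
s=env.get_state();print(P(s["ee_pos"]),s["ft_force"]); env.pause(.3)
s=env.get_state();print(P(s["ee_pos"]),s["ft_force"])
env.move_straight(W(-190,0,46),rate=120)
env.goto(W(-190,-40,400),rot())
s=env.get_state();im=env.camera("wrist");cv2.imwrite("pics/wrist3.png",im);np.savez("w3.npz",p=s["ee_pos"],r=s["tool_rot"])
print(s["ee_pos"],s["time_s"]); sd=env.camera("side");cv2.imwrite("pics/side3.png",sd);sc=env.camera("scene");cv2.imwrite("pics/scene3.png",sc)
E
```

```text
True
[-123.1    0.4   44.5] [0.  0.1 0. ]
[-123.8    0.5   44.1] [-0.3 -0.2 -0.1]
[466.9 -11.5 398.4] 8.9167
```

View pics/wrist3.png

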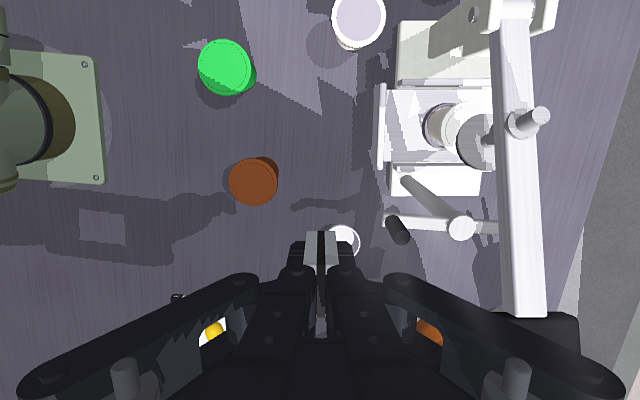

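The second push stopped at the same place (−123), so the drawer is home. In the wrist view the panel's outer edge runs from (376,84) to (373,168), the peg top is at about (402,238) and the post top at (462,227).

```bash
python3 - <<'E'
from h import *
import cv2
np.set_printoptions(precision=1,suppress=True)
w=np.load("w3.npz");Q=(w["p"],w["r"])
for n,u,z in(("panel",(377,84),72),("panel",(373,168),72),("peg",(402,238),277),("post",(462,227),235)): print(n,P(onz("wrist",u,z,Q)))
for f,n,box in(("side3","side",(300,140,345,175)),("scene3","scene",(285,178,305,205))):
    im=cv2.imread(f"pics/{f}.png");x0,y0,x1,y1=box
    m=cv2.inRange(im[y0:y1,x0:x1],(0,0,0),(45,45,45));ys,xs=np.nonzero(m)
    if n=="side" or 1:
        k,l,st,ce=cv2.connectedComponentsWithStats(m)
        for i in range(1,k):
            if st[i,4]>12:
                u=(st[i,0]+x0+st[i,2]/2-.5,st[i,1]+y0+1.5);print(n,st[i],u,P(onz(n,u,277)))
E
```

```text
panel [-113.7   59.4   72. ]
panel [-114.2  -58.9   72. ]
peg [-119.5  -84.5  277. ]
post [-47.8 -90.1 235. ]
side [20 15  3 10 30] (np.float64(321.0), np.float64(156.5)) [-123.7  -71.9  277. ]
scene [ 0  0  4  6 17] (np.float64(286.5), np.float64(179.5)) [-149.  -111.9  277. ]
scene [ 8  5  6 14 66] (np.float64(295.5), np.float64(184.5)) [-119.9  -84.1  277. ]
```

The press frame checks out: the post measures (−48,−90) against the given (−50,−90), and the peg gives arrest ≈ 0.08. Next I'll swing the lever with the nearly closed fingertips cradling the peg along its arc.

```bash
python3 - <<'E'
from h import *
import cv2
np.set_printoptions(precision=2,suppress=True)
C=np.array([-49.,-90.])
def pose(a,off,z):
    p=C+70*np.array([-np.cos(a),np.sin(a)])-off*np.array([np.sin(a),np.cos(a)])
    return W(*p,z),rot(-a)
env.command_gripper(10)
for a in(.08,.7,1.4): print(env.inverse_kinematics(*pose(a,17,246)))
env.goto(*pose(.08,50,340)); env.move_straight(pose(.08,50,247)[0],rate=150)
env.move_straight(*pose(.08,20,247),rate=80,guard=12)
for a in np.arange(.2,1.46,.12):
    p,r=pose(a,17,247)
    g=env.move_straight(p,r,rate=70,guard=10 if a<1.25 else 7)
    s=env.get_state();print(round(a,2),g,s["ft_force"],P(s["ee_pos"]))
    if g and a>1.1: break
cv2.imwrite("pics/w4.png",env.camera("wrist"));cv2.imwrite("pics/s4.png",cv2.resize(env.camera("side")[110:260,210:410],None,fx=4,fy=4));print(s["time_s"])
E
```

```text
[-0.14  0.26  1.61  0.    1.27 -0.15]
[-0.06  0.26  1.61  0.    1.27  0.55]
[ 0.    0.32  1.53 -0.    1.29  1.32]
0.2 False [ 0.13 -0.57  0.69] [-121.04  -92.89  246.95]
0.32 False [-0.24 -0.43 -0.36] [-120.88  -84.37  246.96]
0.44 False [-0.18  0.48 -0.32] [-119.65  -75.78  246.97]
0.56 False [0.25 0.42 0.37] [-117.4   -67.37  246.97]
0.68 False [-0.04  0.33 -0.39] [-114.2   -59.35  246.94]
0.8 False [-0.15 -0.59  0.22] [-110.03  -51.76  247.  ]
0.92 False [ 0.17  0.14 -0.  ] [-105.04  -44.77  246.97]
1.04 False [ 0.52  0.06 -0.52] [-99.22 -38.37 246.96]
1.16 False [0.02 0.65 0.42] [-92.66 -32.74 246.98]
1.28 False [ 0.09 -1.24 -0.54] [-85.49 -27.97 246.99]
1.4 True [-2.77 -1.89  3.61] [-80.63 -24.99 246.44]
14.2
```

View pics/w4.png

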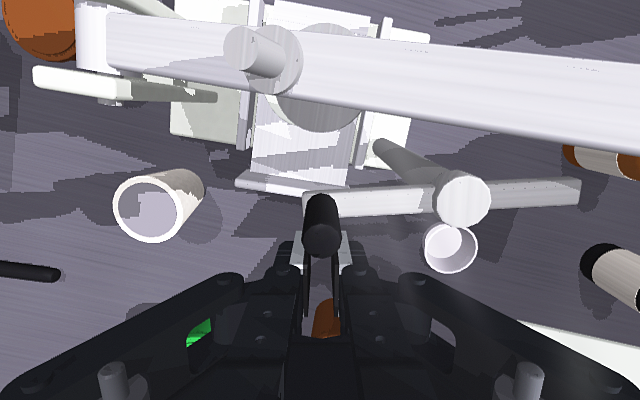

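The lever is at its stop, with the peg cradled at (321,225) and the lever bar perpendicular to its start and clear of the arm. Now the handle: touch it, then follow its arc down to level.

```bash
python3 - <<'E'
from h import *
import cv2
np.set_printoptions(precision=2,suppress=True)
p=P(env.get_state()["ee_pos"])
env.move_straight(W(p[0]-45,p[1]-8,247),rate=150); env.move_straight(W(p[0]-45,p[1]-8,400),rate=250)
env.command_gripper(0)
h=lambda f:(120-330*np.cos(f)+11*np.sin(f),175+330*np.sin(f)+11*np.cos(f))
env.goto(W(0,h(.35)[0],370),rot())
env.move_straight(W(0,h(.35)[0],325),rate=150)
f0=env.get_state()["ft_force"]
print(env.move_straight(W(0,h(.35)[0],280),rate=40,guard=2.5)); s=env.get_state();print(P(s["ee_pos"]),s["ft_force"]-f0)
for f in np.linspace(.27,0,10):
    y,z=h(f); g=env.move_straight(W(0,y,z),rate=50,guard=25)
    s=env.get_state();print(round(f,3),g,P(s["ee_pos"]),s["ft_force"]-f0)
    if g: break
env.pause(.5);s=env.get_state();print(P(s["ee_pos"]),s["ft_force"]-f0,s["time_s"])
for n in("side","scene"):cv2.imwrite(f"pics/{n}5.png",env.camera(n))
a=cv2.imread("pics/side5.png")[110:260,210:410];b=cv2.imread("pics/scene5.png")[170:320,230:430]
cv2.imwrite("pics/c5.png",cv2.resize(np.hstack([a,b]),None,fx=2,fy=2,interpolation=cv2.INTER_CUBIC))
E
```

```text
True
[  -0.15 -186.53  291.08] [-1.66  0.18  2.05]
0.27 False [  -0.08 -194.97  273.32] [-1.29  2.86  1.06]
0.24 False [   0.13 -198.22  263.85] [-0.92  1.58  2.2 ]
0.21 False [   0.08 -200.69  254.18] [ 0.02 -0.1   2.6 ]
0.18 False [   0.05 -202.86  244.5 ] [0.34 1.03 3.78]
0.15 False [  -0.01 -204.79  234.75] [0.14 0.06 3.47]
0.12 False [  -0.   -206.35  225.21] [0.45 0.63 4.05]
0.09 False [   0.04 -207.67  215.7 ] [-0.09  0.69  3.87]
0.06 False [   0.05 -208.7   206.14] [0.84 0.63 5.04]
0.03 False [   0.09 -209.42  196.93] [-1.71  1.1   6.07]
0.0 False [   0.12 -209.9   187.55] [-1.45  1.98  9.59]
[   0.1  -209.89  187.87] [-1.8   1.08  8.48] 22.6583
```

View pics/c5.png

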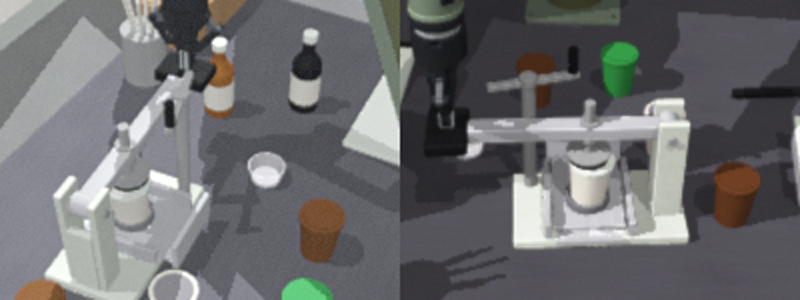

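The arm is level with the handle at about 188 mm. The pad is on the lid, the push is about 8 N, the cup is upright in its nest and the drawer is home.

```bash
python3 -c "
from workcell import env
print(env.finish_job())"
```

```text
the job is handed in; nothing more can be done
None
```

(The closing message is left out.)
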